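Bring the rotator's bearing ball under the inspection scope in its tray

TASK

I have the antenna rotator apart and want to look at the steel ball that lies in the little tray in the bench holder. Loosen the holder's clamp knob, slide the jaw back clear of the tray, lift the tray out by its grip plate without letting the ball leave its pocket, and hold it level under the inspection scope with the ball centred below the lens, about 65 mm down, for me to look. Finish while still holding the tray there, clear of the scope, stand and holder, and leave the other things on the desk where they are.

Things in the scene. Friction and masses are not known exactly. Their poses are not given: they have to be found in the camera images.
- holder: Slide-jaw bench holder, fixed: a flat aluminium bed 250 mm long (its x), 56 mm wide, top 14 mm above the desk. Origin on the desk under the middle of the bed. A dark steel stop, 36 mm high, stands at its -x end (inner face at x = -111 mm); the sliding jaw is at its +x end. The tray lies along the bed between them and lifts straight up once the jaw is back.
- jaw (a joint): Travel of the sliding jaw along the bed's +x, away from the tray, in m: 0 = closed on the tray, 0.030 = fully back (a stop). While clamped it resists some 30 to 45 N; once the knob is loose about 2 N slide it, and it stays where it is left. It may be drawn back by its knob.
- jaw_lip (a point): Middle of the jaw's face at its top, 37 mm above the desk; bed x = 30 mm when closed; axes as the bed. The jaw is a dark steel block 70 mm wide that runs from here 58 mm to +x, 46 mm high, with a lip on its face that reaches 6 mm over the tray's rim and stops the tray from being lifted (clear from jaw = 0.007 on).
- clamp_knob (a joint): Angle of the clamp knob on the jaw, in rad; it grows anticlockwise seen from above, which loosens the clamp. It starts tight, between 0.2 and 0.4; the screw's pad leaves the bed at 0.6; stop at 2.0. Some 0.1 to 0.15 Nm turn it and it stays where it is left. The knob does not rise.
- knob_grip (a point): Point on the knob's vertical axis, 72 mm above the desk, at the height to grip; 32 mm behind the jaw's face; moves with the jaw and turns with the knob. Black knob: a round skirt 36 mm across with an upright bar 40 mm long (this frame's x) and 14 mm thick (its y), 56 to 84 mm above the desk. At knob angle 0 the bar lies along the bed.
- tray: The ball tray, loose, about 0.2 kg: a grey painted metal plate 140 mm long (its x), 64 mm wide, 10 mm thick, rim 15 mm high all round. Origin at the centre of its underside, which starts 14 mm above the desk; its x points as the bed's x (grip plate at -x, ball pocket at +x, next to the jaw; two smaller pockets are empty).
- tray_grip (a point): Point in the middle of the tray's upright grip plate, at the height to hold it: tray x = -43 mm, y = 0, 45 mm above the tray's underside. Grey plate, 36 mm long (tray x), 14 mm thick (tray y), from 10 to 60 mm above the underside. Same axes as the tray.
- tray_pocket (a point): Where the ball's centre is when it lies in the middle of its pocket: tray x = +43 mm, y = 0, 18 mm above the tray's underside (so 86 mm from the grip along the tray). Same axes as the tray. The round pocket is 25 mm across and 1.6 mm deep; the ball rolls over its edge at a tilt of about 40 degrees, or less if jerked.
- ball_center (a point): Centre of the loose steel ball, 20 mm across, 33 g. It can roll up to 8 mm off the middle within its pocket. Its axes mean nothing.
- scope: Inspection scope on a post stand, fixed. Origin on the desk, straight below the lens. Base plate 12 mm high, 120 mm wide (y), x = -52 to +112 mm. The upright barrel (41 mm across at most) hangs over the origin from 205 to 322 mm above the desk; an arm 270 mm up joins it to the post at x = +85 mm (16 mm thick, 322 mm high). Open on the -x side and both y sides.
- scope_lens (a point): Centre of the lens, the lower end of the scope's barrel, 205 mm above the desk, looking straight down. The ball is in focus with its centre 65 mm below this point (45 to 85 mm will do).
- grease_tin: A flat closed metal tin, to be left alone: 52 mm across, 36 mm high; origin at the centre of its underside.
- race_ring: A plain steel bearing ring, to be left alone: 72 mm across, 12 mm high, lying flat; origin at the centre of its underside.
- mug: A white mug, to be left alone: 80 mm across, 92 mm high; origin at the centre of its underside.
- wrench: A steel wrench, to be left alone: 170 mm long, 8 mm high, lying; origin on the table below its middle, x along it.
Things that resemble listed ones, but are neither listed nor needed, are in the scene too. What is shaped like the tray but orange or yellow is not meant.

How it is judged:
By the outcome, as a careful person would: the job done as asked, in the order asked, and still so for the second after the job is handed in, while the arm keeps its last pose, push and grip.
It also fails if it takes over 58 s, if anything falls off the work surface, if the arm or the gripper's body presses on something with over 40 N, if the wrist force passes 120 N, or if a joint passes its speed limit or range.

ROBOT

A 6-joint arm with a two-finger parallel gripper is mounted at the origin on the work surface. World frame = base frame: x ahead of the robot, y to its left, z up, the work surface at z = 0. Lengths are in m, angles in rad, forces in N, time in s.
With the tool pointing down it reaches from about 0.4 to 0.825 m from the base axis. Payload 7 kg.
Tool frame: the origin (TCP) lies between the finger pads; the fingertips stand 17 mm ahead of it and the grasp point (between the pads) lies 2 mm behind it; x points along the fingers, z is the direction in which the jaws open and shut, and the axes are right-handed (so a half turn about x gives the same grasp; the last joint's range is limited). The gripper opens to 88 mm and grips with 3 to 60 N. Pads are 19 mm wide; open, the fingers measure 130 mm over their backs; the gripper's body (78 mm by 193 mm) begins 47 mm behind the grasp point.
Start: joints at [1.6, 0.359, 0.012, 0, -1.224, -0.288], TCP at [0.173, 0.652, 0.244] pointing down, gripper open.
Joint ranges: [-3.07, 3.07], [-1.43, 2.12], [-1.02, 1.25], [-3.03, 1.67], [-3.05, -0], [-3.03, 3.03]. Speed limits (rad/s): [2.39, 2.39, 3.01, 3.14, 3.14, 3.14].

INTERFACE

Orientations are given as [roll, pitch, yaw] about the fixed x, y, z axes, in that order (R = Rz(yaw) Ry(pitch) Rx(roll)).
In Python, from station import * gives the robot as it stands.
- The arm moves only by the tool step_arm, never from a script. Its argument "deltas" is a list of rows, each a list of 5 numbers: the shift along the tool's x, y, z in cm, then the turn about the tool's x in degrees, then the closure, from 0 (fully open) to 1 (shut). In form: [[dx, dy, dz, roll, fingers], ...]. A call has exactly 10 rows; each row is the pose to reach, as a shift and turn from the pose commanded when the call began, along the tool's axes at that moment; what a row does not reach only later rows make up. A row lasts 1/12 s, in which the tool goes at most 41.7 mm and 7.16 degrees, less where a joint would pass 70% of its speed; a pose out of reach is approached as far as the arm can. A call with a gripper value outside its range is refused whole. The fingers move at their own pace and stop on an object; "squeeze" is the grip in N (left out, the last holds). Time passes only in rows, so rows that repeat a pose let the fingers close, or fill a call up. It gives the time, the measured TCP pose, the force and the opening at its end, in the units of the state.
- get_state(): the state, without advancing time (a new reading comes with each control period).
- grab_frame(name): name is "scene" or "top" or "wrist"; returns a dict with "pixels" (384x512x3 uint8, red, green, blue), "range_z" (384x512 float32, m along the optical axis (not along the pixel's ray), 0 where there is no reading), "fx", "fy", "cx", "cy" (pixels), "view" (4x4, takes a point from world to camera coordinates); the wrist camera has in their place "hand_eye" (4x4, takes a point from camera to tool coordinates, whose origin is the TCP and whose axes are the tool frame's). Camera axes: x right, y down, z forward; pixel columns grow to the right and rows downward; lengths in m; the calibration is good to about 2 mm. The wrist camera is an equidistant fisheye: a pixel r from the principal point sees the ray r / f radians off the axis. A picture is of the moment at which its call begins: read the wrist's pose just before it.
- job_done(): hands the job in, once; it reports no verdict.
Trained networks look in the newest picture that a camera, given by its name, has taken for a name from the list of things; names that differ only in an ending like _2 or _b are one class to them, and where a whole thing is asked for, a point or a joint stands for the part that bears it (a point fixed in the world has none). Each returns a list of dicts, best first, with "conf" (0 to 1); they miss things now and then, are a little off and sometimes report something else, mostly with a low value. They report only what shows in the picture. A call takes as long as a camera call. They do not tell look-alikes from the thing itself.
- boxes_of(thing, camera): "extent" ([left, top, right, bottom] in pixels, round what is visible of it).
- masks_of(thing, camera): "mask" (384x512 bool, what is visible of it) and "extent" ([left, top, right, bottom] in pixels, round what is visible of it).
The state is a dict: "t": time; "q": joint angles; "qd": joint speeds; "joint_efforts": joint torques, N m; "eef_pos": TCP position; "ee_rot": TCP orientation; "force": force on the tool from outside, world axes, zero at the start; "moment": the same for the moment, N m; "width": finger opening in m.
Only numpy, scipy, OpenCV 4.12 (cv2) and the standard library are available. Lean on these libraries where they do the work, as an engineer would, in place of code of your own. Each camera call takes 0.05 s, during which the arm holds its last target.

## Working session

There is one attempt and no reset: what is moved stays moved. The work goes in short steps, Python scripts to look and compute and a tool call to move; the robot and the scene stay as the last step left them, time stands still between calls to the robot, and variables do not carry over. Pictures are saved under pics/ and viewed, and the job is handed in when it is done.

Besides the shell and the picture viewer there is one more tool, called after "Request:" by a JSON object that holds its "op" and its "data". step_arm: Moves the arm, as the interface text tells. Its arguments: {"type":"object","properties":{"deltas":{"type":"array"},"squeeze":{"type":"number"}},"required":["deltas"]}

```bash
ls; mkdir -p pics
python3 - <<'E'
from station import *
import cv2,pickle
print(get_state())
for n in ["scene","top","wrist"]:
    f=grab_frame(n); pickle.dump(f,open(n+".pkl","wb"))
    cv2.imwrite(f"pics/{n}0.png",f["pixels"][:,:,::-1])
    print(n,f["fx"],f["fy"],f["cx"],f["cy"],f.get("view",f.get("hand_eye")))
    for t in ["holder","jaw","clamp_knob","tray","ball_center","scope"]:
        print(t,[(round(b["conf"],2),[int(v) for v in b["extent"]]) for b in boxes_of(t,n)])
E
```

```text
pics
{'t': 0.0, 'q': array([ 1.60009708e+00,  3.59360043e-01,  1.10708360e-02, -3.62358505e-04,
       -1.22410620e+00, -2.88097226e-01]), 'qd': array([-1.20778602e-03, -1.50410929e-03, -8.81258116e-05, -1.04678940e-03,
        1.12987315e-03, -1.00167440e-03]), 'joint_efforts': array([-2.26601669e-04, -5.82713056e+01,  2.93053490e+01,  6.99742064e+00,
        6.96349656e-03, -1.38752503e-04]), 'eef_pos': array([0.17264767, 0.65206916, 0.24264304]), 'ee_rot': array([ 0.07823802,  1.56916135, -1.75147818]), 'force': array([ 0.086591  , -0.15254319, -0.07083324]), 'moment': array([ 0.01838042, -0.01772479,  0.00150563]), 'width': 0.08758920614688963}
scene 441.50553336522825 441.50553336522825 258.4494036045203 198.16683478425642 [[ 0.72356133  0.69003935  0.01745555 -0.42418718]
 [ 0.4824955  -0.48752737 -0.72767792 -0.12672147]
 [-0.49361634  0.53494183 -0.68569684  1.52021492]
 [ 0.          0.          0.          1.        ]]
holder [(0.78, [121, 238, 213, 316])]
jaw [(0.6, [168, 239, 202, 276]), (0.15, [176, 241, 190, 256])]
clamp_knob [(0.51, [182, 241, 188, 256])]
tray [(0.63, 
[... 480 characters left out ...]
  0.          1.        ]]
holder [(0.88, [297, 185, 367, 215]), (0.45, [263, 135, 284, 158])]
jaw [(0.73, [309, 195, 330, 212])]
clamp_knob []
tray [(0.92, [298, 137, 327, 179]), (0.75, [329, 190, 364, 207]), (0.6, [257, 213, 294, 246])]
ball_center [(0.64, [309, 191, 327, 212])]
scope []
wrist 297.3186396354542 297.3186396354542 253.6515636842094 191.8253819829476 [[ 2.80473046e-05 -2.48747788e-01  9.68568292e-01 -1.42230226e-01]
 [-3.98867980e-04 -9.68568219e-01 -2.48747758e-01  6.53073192e-02]
 [ 9.99999920e-01 -3.79354174e-04 -1.26383256e-04  8.13318778e-04]
 [ 0.00000000e+00  0.00000000e+00  0.00000000e+00  1.00000000e+00]]
holder []
jaw []
clamp_knob []
tray []
ball_center []
scope []
```

Run:
```python
import cv2
s=cv2.imread("pics/scene0.png"); t=cv2.imread("pics/top0.png")
cv2.imwrite("pics/s1.png",cv2.resize(s[100:340,90:350],(780,720),interpolation=cv2.INTER_CUBIC)[:600] if 0 else cv2.resize(s[90:330,90:400],(775,600),interpolation=cv2.INTER_CUBIC))
cv2.imwrite("pics/t1.png",cv2.resize(t[110:270,220:430],(787,600),interpolation=cv2.INTER_CUBIC))
```

```text
(no output)
```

View pics/scene0.png

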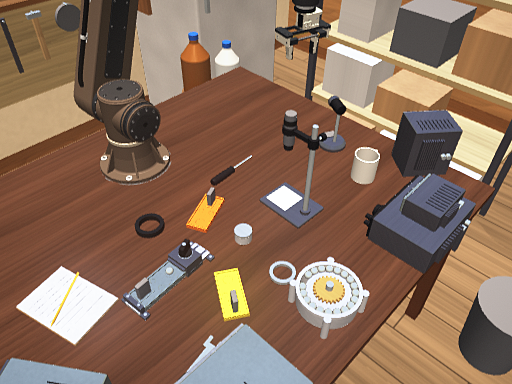

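View pics/top0.png

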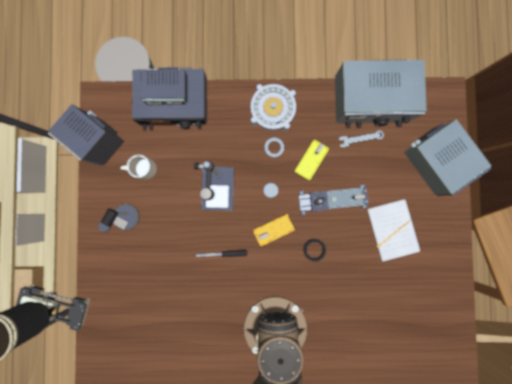

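View pics/s1.png

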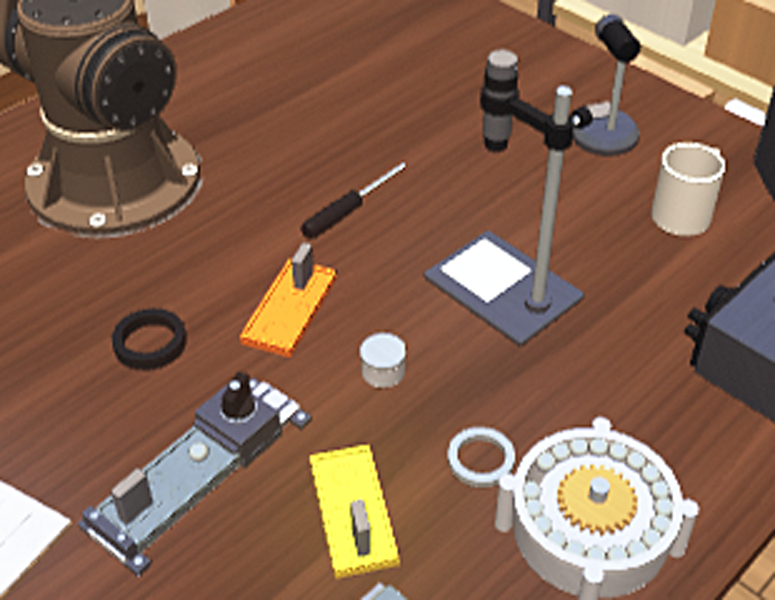

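View pics/t1.png

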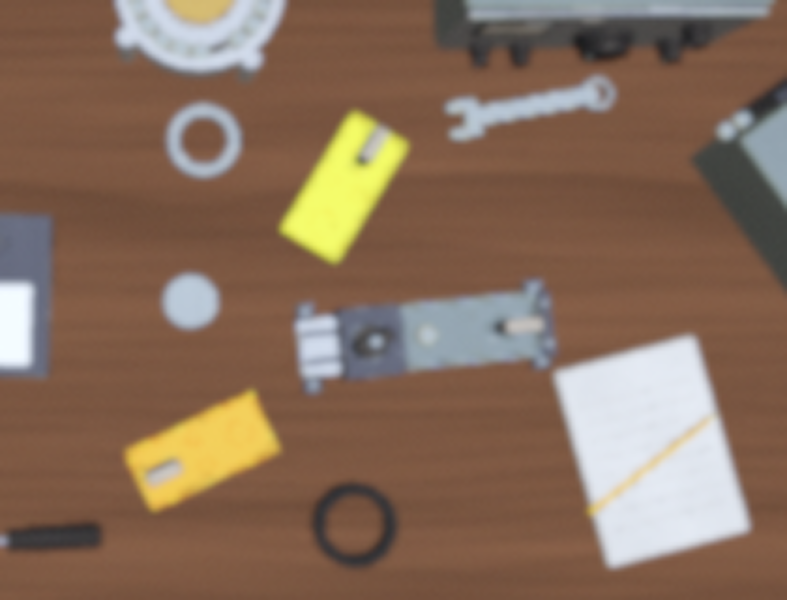

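View pics/wrist0.png

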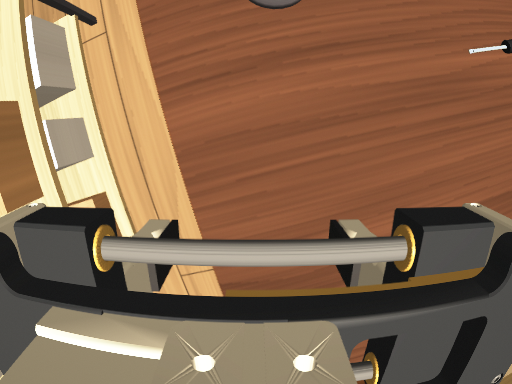

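```bash
cat > h.py <<'E'
import numpy as np,pickle,cv2
def cloud(f):
    z=f["range_z"]; v,u=np.mgrid[0:384,0:512]
    P=np.stack([(u-f["cx"])/f["fx"]*z,(v-f["cy"])/f["fy"]*z,z],-1)
    T=np.linalg.inv(f["view"]); W=P@T[:3,:3].T+T[:3,3]; W[z==0]=np.nan; return W
E
python3 - <<'E'
from h import *
for n in ["top","scene"]:
    f=pickle.load(open(n+".pkl","rb"));W=cloud(f)
    np.set_printoptions(precision=3,suppress=True)
    if n=="top": pts=dict(ball=(334,200),knob=(320,201),bed_l=(304,202),scopebar=(207,194),post=(205,166),armmid=(206,180),tin=(271,190),stop=(364,197),base1=(202,168),base2=(232,208),yellow=(310,165),mug=(141,167), desk=(250,230))
    else: pts=dict(ball=(169,270),knob=(186,247),lens=(289,148),post=(306,200),scopetop=(291,114),tin=(243,231),stop=(130,303),mug=(366,165),desk=(110,230))
    for k,(u,v) in pts.items(): print(n,k,W[v,u])
    m=(W[...,0]>.35)&(W[...,0]<.65)&(W[...,1]<-.08)&(W[...,1]>-.42)&(W[...,2]>.009)&(W[...,2]<.12)
    k,lab,st,_=cv2.connectedComponentsWithStats(m.astype(np.uint8))
    i=lab[200,334] if n=="top" else lab[270,169]
    Q=W[lab==i]; print(n,len(Q),cv2.minAreaRect(Q[:,:2].astype(np.float32)*1000),Q[:,2].min(),Q[:,2].max())
    for lo,hi in [(0.01,.02),(.022,.034),(.04,.05),(.05,.07),(.07,.09)]:
        S=Q[(Q[:,2]>lo)&(Q[:,2]<hi)]
        if len(S)>3: print(lo,len(S),S.mean(0),cv2.minAreaRect(S[:,:2].astype(np.float32)*1000))
    m=(W[...,2]>.28)&(W[...,1]>0)&(W[...,1]<.4)&(W[...,0]>.35)&(W[...,0]<.75)&(W[...,2]<.34); S=W[m]; print("scope hi",len(S),S.mean(0),S.min(0),S.max(0))
    m=(W[...,2]>.006)&(W[...,1]>-.0)&(W[...,1]<.3)&(W[...,0]>.3)&(W[...,0]<.75)&(W[...,2]<.018); S=W[m]; print("base",len(S),S.mean(0),cv2.minAreaRect(S[:,:2].astype(np.float32)*1000))
E
```

```text
top ball [ 0.475 -0.222  0.043]
top knob [ 0.471 -0.162  0.087]
top bed_l [nan nan nan]
top scopebar [0.492 0.208 0.321]
top post [0.574 0.213 0.323]
top armmid [0.536 0.216 0.28 ]
top tin [0.514 0.009 0.042]
top stop [ 0.484 -0.324  0.072]
top base1 [0.603 0.271 0.   ]
top base2 [0.449 0.156 0.008]
top yellow [ 0.609 -0.142  0.01 ]
top mug [0.61  0.505 0.002]
top desk [ 0.365  0.089 -0.004]
top 1211 ((477.208984375, -224.44790649414062), (88.10289001464844, 247.92015075683594), 5.021407127380371) 0.009017709334815605 0.08902933829584225
0.01 200 [ 0.471 -0.149  0.014] ((478.8727111816406, -222.9666748046875), (88.24107360839844, 245.08265686035156), 5.9247260093688965)
0.022 479 [ 0.482 -0.268  0.026] ((479.69744873046875, -242.62799072265625), (64.02008056640625, 211.4901123046875), 5.718400955200195)
0.04 224 [ 0.473 -0.177  0.045] ((479.1006774902344, -240.21739196777344), (69.78987121582031, 205.39585876464844), 5.249564170837402)
0.05 57 [ 0.475 -0.178  0.056] ((468.3294372558594, -222.12631225585938), (165.10299682617188, 61.10309982299805), 84.61260223388672)
0.07 83 [ 0.478 
[... 940 characters left out ...]
79.845947265625, -242.478271484375), (71.45767211914062, 211.56236267089844), 3.924875020980835)
0.04 382 [ 0.48  -0.188  0.045] ((479.3790588378906, -237.52345275878906), (72.6959228515625, 204.61087036132812), 6.148196220397949)
0.05 162 [ 0.485 -0.231  0.059] ((492.48870849609375, -233.5703125), (44.41088104248047, 180.58631896972656), 8.429521560668945)
0.07 173 [ 0.48  -0.228  0.077] ((481.3323974609375, -233.81338500976562), (23.706703186035156, 184.64212036132812), 6.2973222732543945)
scope hi 380 [0.531 0.206 0.302] [0.478 0.191 0.28 ] [0.594 0.249 0.325]
base 1786 [0.506 0.161 0.011] ((509.5137939453125, 136.342529296875), (406.3690490722656, 272.601806640625), 0.009089797735214233)
```

```bash
cat >> h.py <<'E'
from scipy.spatial.transform import Rotation as Rr
def pose(s):
    R=Rr.from_euler("xyz",s["ee_rot"]).as_matrix(); return R,np.array(s["eef_pos"])
def head(R): return np.degrees(np.arctan2(R[1,2],R[0,2]))
E
python3 - <<'E'
from station import *
from h import *
R,p=pose(get_state());np.set_printoptions(precision=4,suppress=True)
print(R,head(R))
for tgt in [(0.24,0.5,.42),(0.36,0.2,.42),(.40,-.1,.38)]:
    print((np.array(tgt)-p)@R*100)
E
```

```text
[[-0.      0.9667 -0.2559]
 [-0.0001 -0.2559 -0.9667]
 [-1.     -0.      0.0001]] -104.82567138381687
[-17.6469  10.4054  13.0212]
[-17.6457  29.6823  38.9519]
[-13.6442  41.2255  66.9294]
```

Request:
{"op": "step_arm", "data": {"deltas": [[-4,1,1.5,0,0],[-7.5,2.5,3.5,0,0],[-11,4.5,6,0,0],[-14,6.5,8.5,0,0],[-16.5,8.5,11,0,0],[-17.5,10.5,13,0,0],[-17.5,12.5,16,0,0],[-17.5,15,19,0,0],[-17.5,17,22,0,0],[-17.5,19,25,0,0]]}}

```text
t: 1.88
eef_pos: [0.2928, 0.3603, 0.4188]
ee_rot: [3.096, 1.57, 1.267]
force: [1.6, -0.0, -0.4]
width: 0.0878
```

Request:
{"op": "step_arm", "data": {"deltas": [[0,2,3,0,0],[0,4.5,6,0,0],[0,7,9,0,0],[0,9.5,12,0,0],[0,11.5,15,0,0],[0,13.5,18,0,0],[0,15,21.5,0,0],[0,16.5,25,0,0],[0,18,28.5,0,0],[0,19.5,32,0,0]]}}

```text
t: 2.72
eef_pos: [0.3986, 0.001, 0.4191]
ee_rot: [2.301, 1.569, 0.472]
force: [1.6, 0.4, 0.4]
width: 0.0877
```

Run:
```python
from station import *
from h import *
s=get_state();R,p=pose(s);np.set_printoptions(precision=4,suppress=True)
print(s["t"],s["q"],p,head(R),R)
b=np.radians(95.5);bx=np.array([np.cos(b),np.sin(b),0]);c=np.array([.479,-.223,0])
for tgt in [c+.035*bx+[0,0,.30]]:
    print(tgt,(np.array(tgt)-p)@R*100)
```

```text
2.7167 [ 0.5046 -0.1918 -0.2117  0.0001 -1.5493  0.8079] [0.3986 0.001  0.4191] -104.79814805408384 [[ 0.0014  0.9668 -0.2554]
 [ 0.0007 -0.2554 -0.9668]
 [-1.      0.0012 -0.0011]]
[ 0.4756 -0.1882  0.3   ] [11.9084 12.2655 16.3375]
```

Request:
{"op": "step_arm", "data": {"deltas": [[2,1.2,1.6,6,0],[4,2.5,3.3,12,0],[6,3.8,5,18,0],[8,5,6.6,24,0],[10.5,6.2,8.3,30,0],[13,7.5,10,36,0],[15.5,8.8,11.6,42,0],[18,10,13.2,48,0],[20,11.2,14.8,52,0],[22,12.3,16.3,52,0]]}}

```text
t: 3.55
eef_pos: [0.4763, -0.1872, 0.1975]
ee_rot: [0.078, 1.571, -2.664]
force: [0.8, 0.0, 0.5]
width: 0.0876
```

Run:
```python
from station import *
from h import *
s=get_state();R,p=pose(s);np.set_printoptions(precision=4,suppress=True)
print(s["t"],s["q"],s["qd"],p,head(R))
f=grab_frame("wrist");f["R"]=R;f["p"]=p;pickle.dump(f,open("w1.pkl","wb"))
cv2.imwrite("pics/w1.png",f["pixels"][:,:,::-1])
for t in ["holder","jaw","clamp_knob","tray","tray_grip","ball_center"]:
    print(t,[(round(b["conf"],2),[int(v) for v in b["extent"]]) for b in boxes_of(t,"wrist")])
```

```text
3.55 [ 0.0096  0.1268 -0.4099  0.     -1.0341  0.39  ] [-0.4444  0.4661 -0.0408  0.0022  0.5204  0.5507] [ 0.4763 -0.1872  0.1975] -157.10610724801614
holder [(0.58, [197, 28, 336, 239])]
jaw [(0.8, [207, 164, 292, 238]), (0.43, [228, 191, 266, 235])]
clamp_knob [(0.64, [232, 191, 264, 238])]
tray [(0.71, [227, 41, 324, 175]), (0.68, [78, 96, 179, 223]), (0.52, [249, 282, 298, 291]), (0.36, [199, 29, 336, 238])]
tray_grip [(0.82, [251, 282, 302, 289]), (0.72, [231, 40, 324, 179]), (0.72, [74, 97, 176, 218]), (0.46, [229, 192, 264, 238])]
ball_center [(0.49, [255, 137, 273, 158])]
```

View pics/w1.png

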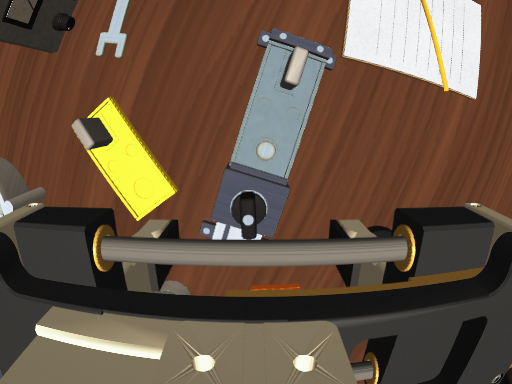

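```bash
cat >> h.py <<'E'
def wcloud(f):
    z=f["range_z"]; v,u=np.mgrid[0:384,0:512]
    x=(u-f["cx"])/f["fx"];y=(v-f["cy"])/f["fy"];r=np.hypot(x,y)+1e-9
    k=np.tan(np.minimum(r,1.5))/r
    P=np.stack([x*k*z,y*k*z,z],-1);H=f["hand_eye"]
    W=(P@H[:3,:3].T+H[:3,3])@f["R"].T+f["p"];W[z==0]=np.nan;return W
E
cat > an.py <<'E'
from h import *
import sys
np.set_printoptions(precision=4,suppress=True)
f=pickle.load(open(sys.argv[1],"rb"));W=wcloud(f)
m=(W[...,0]>.40)&(W[...,0]<.56)&(W[...,1]<-.08)&(W[...,1]>-.38)&(W[...,2]>.009)&(W[...,2]<.095)
Q=W[m]
def rect(n,lo,hi,y0=-1,y1=1):
    S=Q[(Q[:,2]>lo)&(Q[:,2]<hi)&(Q[:,1]>y0)&(Q[:,1]<y1)]
    if len(S)<5: print(n,"few");return
    print(n,len(S),S.mean(0),cv2.minAreaRect(S[:,:2].astype(np.float32)*1000))
rect("all",.009,.09)
rect("tray floor",.021,.027,-.33,-.19);rect("tray",.019,.033,-.36,-.19);rect("jawtop",.042,.05,-.2)
rect("gripplate top",.069,.08,-.35,-.26);rect("knobbar",.078,.092,-.25,-.08);rect("ball",.034,.05,-.25,-.205)
print(Q[:,2].max())
E
python3 an.py w1.pkl
```

```text
all 14310 [ 0.477  -0.2405  0.0356] ((482.55975341796875, -242.12557983398438), (295.64239501953125, 127.1798324584961), 81.65780639648438)
tray floor 5393 [ 0.4804 -0.2606  0.025 ] ((479.95135498046875, -263.0118103027344), (68.46173095703125, 137.45375061035156), 5.28727912902832)
tray 6847 [ 0.4807 -0.265   0.0259] ((480.20404052734375, -265.2340393066406), (68.46172332763672, 141.97100830078125), 5.325069427490234)
jawtop 2597 [ 0.4721 -0.1706  0.047 ] ((470.7835693359375, -166.167236328125), (70.30072021484375, 58.53396224975586), 5.478732585906982)
gripplate top 596 [ 0.4846 -0.3069  0.0745] ((484.5245056152344, -307.6597595214844), (14.61086654663086, 36.41995620727539), 5.536280632019043)
knobbar 639 [ 0.4711 -0.1646  0.0846] ((470.6741943359375, -163.5420379638672), (14.130647659301758, 39.73189926147461), 25.363040924072266)
ball 282 [ 0.4769 -0.2227  0.0403] ((476.8904724121094, -222.4071502685547), (18.457395553588867, 18.50628089904785), 23.625431060791016)
0.08704828562728759
```

```bash
cat > go.py <<'E'
from station import *
from h import *
import sys
np.set_printoptions(precision=4,suppress=True)
s=get_state();R,p=pose(s);h=head(R)
x,y,z,hd=map(float,sys.argv[1:5])
print("t",s["t"],"p",p,"h",h,"F",s["force"],"w",s["width"],"q",s["q"])
print("delta cm",(np.array([x,y,z])-p)@R*100,"roll",-((hd-h+180)%360-180))
E
python3 go.py .4707 -.1635 .076 205.4
```

```text
t 3.9 p [ 0.4767 -0.1857  0.1998] h -156.78032067794587 F [ 0.4942 -0.1072  0.0761] w 0.0875254081512609 q [ 0.013   0.1232 -0.4086  0.0002 -1.037   0.3922]
delta cm [12.3753 -2.2862 -0.2967] roll -2.1803206779459288
```

Request:
{"op": "step_arm", "data": {"deltas": [[1,-1,-0.2,-1,0.3],[2,-2.3,-0.3,-2.2,0.4],[4,-2.3,-0.3,-2.2,0.4],[6,-2.3,-0.3,-2.2,0.4],[8,-2.3,-0.3,-2.2,0.4],[9.5,-2.3,-0.3,-2.2,0.4],[10.5,-2.3,-0.3,-2.2,0.4],[11.5,-2.3,-0.3,-2.2,0.4],[12.3,-2.3,-0.3,-2.2,0.4],[12.3,-2.3,-0.3,-2.2,0.4]], "squeeze": 30}}

```text
t: 4.73
eef_pos: [0.4697, -0.1634, 0.075]
ee_rot: [-0.561, 1.57, 3.024]
force: [-0.8, 0.7, -0.7]
width: 0.0528
```

```bash
python3 go.py .4707 -.1635 .076 205.4
python3 - <<'E'
from station import *
import cv2
f=grab_frame("wrist");cv2.imwrite("pics/w2.png",f["pixels"][:,:,::-1])
E
```

```text
t 4.7333 p [ 0.4697 -0.1634  0.075 ] h -154.6003798358485 F [-0.8242  0.6709 -0.6904] w 0.052791960222404614 q [ 0.0611  0.2518 -0.5888 -0.0002 -0.731   0.3824]
delta cm [-0.1051  0.0539 -0.0892] roll -0.00037983584854828223
```

View pics/w2.png

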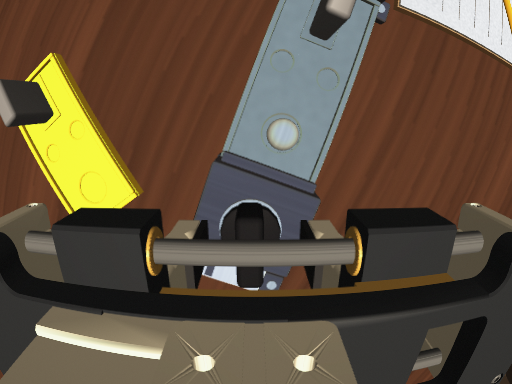

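Request:
{"op": "step_arm", "data": {"deltas": [[-0.1,0,-0.1,0,0.6],[-0.1,0,-0.1,0,0.9],[-0.1,0,-0.1,0,1],[-0.1,0,-0.1,0,1],[-0.1,0,-0.1,0,1],[-0.1,0,-0.1,0,1],[-0.1,0,-0.1,0,1],[-0.1,0,-0.1,0,1],[-0.1,0,-0.1,0,1],[-0.1,0,-0.1,0,1]], "squeeze": 30}}

```text
t: 5.62
eef_pos: [0.4718, -0.1631, 0.0768]
ee_rot: [2.82, 1.569, 0.121]
force: [3.6, 3.0, -1.6]
width: 0.0138
```

Request:
{"op": "step_arm", "data": {"deltas": [[0,0,0,-5,1],[0,0,0,-10,1],[0,0,0,-15,1],[0,0,0,-20,1],[0,0,0,-25,1],[0,0,0,-30,1],[0,0,0,-35,1],[0,0,0,-40,1],[0,0,0,-45,1],[0,0,0,-50,1]]}}

```text
t: 6.45
eef_pos: [0.472, -0.1628, 0.0767]
ee_rot: [2.129, 1.569, 0.307]
force: [3.9, 6.5, -2.6]
width: 0.0139
```

```bash
python3 go.py .468 -.1365 .076 255.4
python3 - <<'E'
from station import *
import cv2
f=grab_frame("wrist");cv2.imwrite("pics/w3.png",f["pixels"][:,:,::-1]);print(get_state()["moment"],get_state()["force"])
E
```

```text
t 6.45 p [ 0.472  -0.1628  0.0767] h -104.39091128877935 F [ 3.9119  6.4759 -2.627 ] w 0.013879187457758582 q [ 0.0618  0.2508 -0.5844 -0.0008 -0.7334  1.2584]
delta cm [ 0.0715 -1.0422 -2.4435] roll 0.2090887112206019
[ 2.21839215 -1.64336433  0.03479835] [ 3.78222362  7.01710021 -2.26641767]
```

View pics/w3.png

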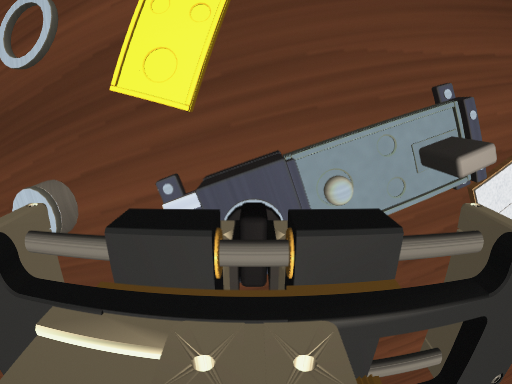

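Request:
{"op": "step_arm", "data": {"deltas": [[0,-0.1,-0.3,0,1],[0,-0.2,-0.6,0,1],[0,-0.33,-0.9,0,1],[0,-0.44,-1.2,0,1],[0,-0.55,-1.5,0,1],[0,-0.66,-1.8,0,1],[0,-0.77,-2.1,0,1],[0,-0.88,-2.45,0,1],[0,-0.88,-2.45,0,1],[0,-0.88,-2.45,0,1]]}}

```text
t: 7.33
eef_pos: [0.4696, -0.1372, 0.0767]
ee_rot: [1.805, 1.569, -0.021]
force: [4.8, 2.3, -3.5]
width: 0.014
```

```bash
python3 go.py .468 -.1365 .076 255.4
python3 - <<'E'
from station import *
import cv2
f=grab_frame("wrist");cv2.imwrite("pics/w4.png",f["pixels"][:,:,::-1]);
E
```

```text
t 7.3333 p [ 0.4696 -0.1372  0.0767] h -104.63982248239822 F [ 4.778   2.3247 -3.5484] w 0.014023452085411 q [ 0.1189  0.2361 -0.6064  0.0004 -0.7264  1.1961]
delta cm [ 0.0708 -0.1711 -0.0238] roll -0.03982248239822184
```

View pics/w4.png

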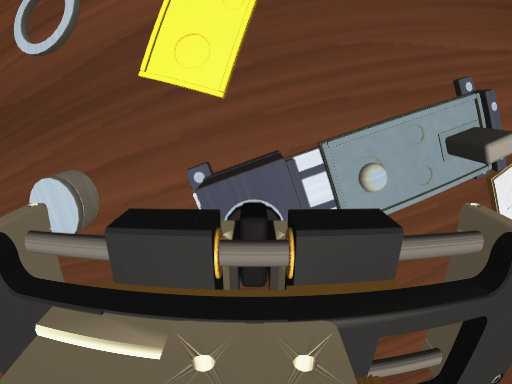

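Request:
{"op": "step_arm", "data": {"deltas": [[0,0,0,0,0.6],[0,0,0,0,0.5],[0,0,0,0,0.5],[0,0,0,0,0.5],[0,0,0,0,0.5],[-1,0,0,0,0.5],[-3,0,0,0,0.5],[-6,0,0,0,0.5],[-9,0,0,0,0.5],[-12,0,0,0,0.5]]}}

```text
t: 8.22
eef_pos: [0.4679, -0.1376, 0.1977]
ee_rot: [-1.172, 1.57, -2.998]
force: [1.5, 0.8, -1.2]
width: 0.0438
```

```bash
python3 go.py .4845 -.3077 .20 185.4;python3 go.py .4795 -.26 .20 185.4
```

```text
t 8.2167 p [ 0.4679 -0.1376  0.1977] h -104.6437935049715 F [ 1.4702  0.8237 -1.1598] w 0.0437878187830949 q [ 0.1182  0.0861 -0.4565  0.     -1.0292  1.1969]
delta cm [-0.2246  5.9098 16.0396] roll 69.95620649502848
t 8.2167 p [ 0.4679 -0.1376  0.1977] h -104.6437935049715 F [ 1.4702  0.8237 -1.1598] w 0.0437878187830949 q [ 0.1182  0.0861 -0.4565  0.     -1.0292  1.1969]
delta cm [-0.2248  4.2202 11.5509] roll 69.95620649502848
```

Go above the grip plate.

Request:
{"op": "step_arm", "data": {"deltas": [[0,0.6,1.7,7,0.4],[0,1.3,3.4,14,0.4],[0,1.9,5.1,21,0.4],[0,2.5,6.8,28,0.4],[0,3.1,8.5,35,0.4],[0,3.7,10.2,42,0.4],[0,4.4,12,49,0.4],[0,5,13.8,56,0.4],[0,5.5,15,63,0.4],[0,5.9,16,70,0.4]]}}

```text
t: 9.05
eef_pos: [0.4848, -0.3083, 0.1963]
ee_rot: [-0.193, 1.57, 3.035]
force: [-0.2, -0.2, -0.1]
width: 0.0525
```

Request:
{"op": "step_arm", "data": {"deltas": [[0,0,0,0,0.4],[0,0,0,0,0.4],[0,0,0,0,0.4],[0,0,0,0,0.4],[0,0,0,0,0.4],[0,0,0,0,0.4],[0,0,0,0,0.4],[0,0,0,0,0.4],[0,0,0,0,0.4],[0,0,0,0,0.4]]}}

```text
t: 9.88
eef_pos: [0.4852, -0.3071, 0.1966]
ee_rot: [2.622, 1.571, -0.426]
force: [-0.5, 0.2, 0.5]
width: 0.0527
```

```bash
python3 go.py .4845 -.3077 .061 185.4
python3 - <<'E'
from station import *
from h import *
s=get_state();R,p=pose(s)
f=grab_frame("wrist");f["R"]=R;f["p"]=p;pickle.dump(f,open("w5.pkl","wb"))
cv2.imwrite("pics/w5.png",f["pixels"][:,:,::-1])
E
python3 an.py w5.pkl
```

```text
t 9.8833 p [ 0.4852 -0.3071  0.1966] h -174.61454946415884 F [-0.5005  0.1774  0.4918] w 0.05274063285652394 q [-0.2237  0.2297 -0.2819  0.     -1.0592  0.3176]
delta cm [13.5588  0.0554  0.0793] roll -0.014549464158790215
all 8054 [ 0.4772 -0.2881  0.028 ] ((457.6457824707031, -273.6666259765625), (134.4175567626953, 209.03053283691406), 5.396170139312744)
tray floor 3458 [ 0.4819 -0.278   0.025 ] ((480.4178466796875, -264.1376953125), (56.76821517944336, 133.69163513183594), 5.623254776000977)
tray 4694 [ 0.482  -0.2804  0.0261] ((481.2275695800781, -271.70513916015625), (64.78050994873047, 151.4065704345703), 5.034510612487793)
jawtop few
gripplate top 558 [ 0.4846 -0.3092  0.0745] ((484.51654052734375, -308.6361083984375), (13.072998046875, 35.17151641845703), 5.336320400238037)
knobbar few
ball few
0.07718204130907169
```

View pics/w5.png

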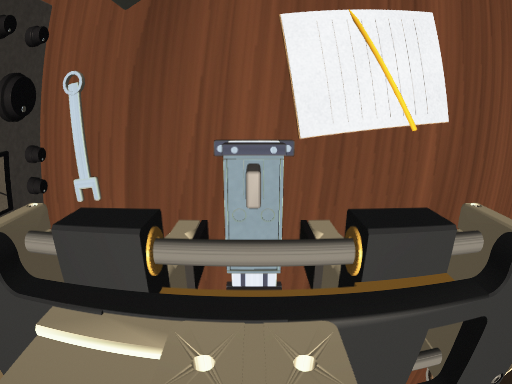

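Request:
{"op": "step_arm", "data": {"deltas": [[2,0.1,0.1,0,0.4],[4.5,0.1,0.1,0,0.4],[7,0.1,0.1,0,0.4],[9,0.1,0.1,0,0.4],[11,0.1,0.1,0,0.4],[12.5,0.1,0.1,0,0.4],[13.2,0.1,0.1,0,0.4],[13.6,0.1,0.1,0,0.4],[13.6,0.1,0.1,0,0.4],[13.6,0.1,0.1,0,0.4]], "squeeze": 50}}

```text
t: 10.77
eef_pos: [0.4848, -0.3084, 0.0613]
ee_rot: [2.574, 1.57, -0.474]
force: [-0.4, -0.7, 0.5]
width: 0.0524
```

Request:
{"op": "step_arm", "data": {"deltas": [[0,0,0,0,0.6],[0,0,0,0,0.7],[0,0,0,0,0.8],[0,0,0,0,0.9],[0,0,0,0,1],[0,0,0,0,1],[0,0,0,0,1],[0,0,0,0,1],[0,0,0,0,1],[0,0,0,0,1]], "squeeze": 50}}

```text
t: 11.6
eef_pos: [0.4846, -0.3083, 0.0607]
ee_rot: [2.681, 1.57, -0.367]
force: [0.9, 0.4, 1.4]
width: 0.0134
```

```bash
cat > look.py <<'E'
from station import *
from h import *
import sys
np.set_printoptions(precision=4,suppress=True)
s=get_state();R,p=pose(s);print(s["t"],p,head(R),R[:,0],s["force"],s["width"])
for n in ["top","scene"]:
    f=grab_frame(n);pickle.dump(f,open(f"{n}_{sys.argv[1]}.pkl","wb"));im=f["pixels"][:,:,::-1]
    print(n,[(round(b["conf"],2),[int(v) for v in b["extent"]]) for b in boxes_of("ball_center",n)])
    x0,y0,x1,y1=(180,110,390,270) if n=="top" else (90,90,350,330)
    k=2.5; cv2.imwrite(f"pics/{n}_{sys.argv[1]}.png",cv2.resize(im[y0:y1,x0:x1],None,fx=k,fy=k,interpolation=cv2.INTER_CUBIC))
E
python3 look.py a
```

```text
11.6 [ 0.4846 -0.3083  0.0607] -174.61793566002532 [ 0.0005 -0.0002 -1.    ] [0.9091 0.361  1.4121] 0.013362891372015476
top []
scene []
```

View pics/scene_a.png

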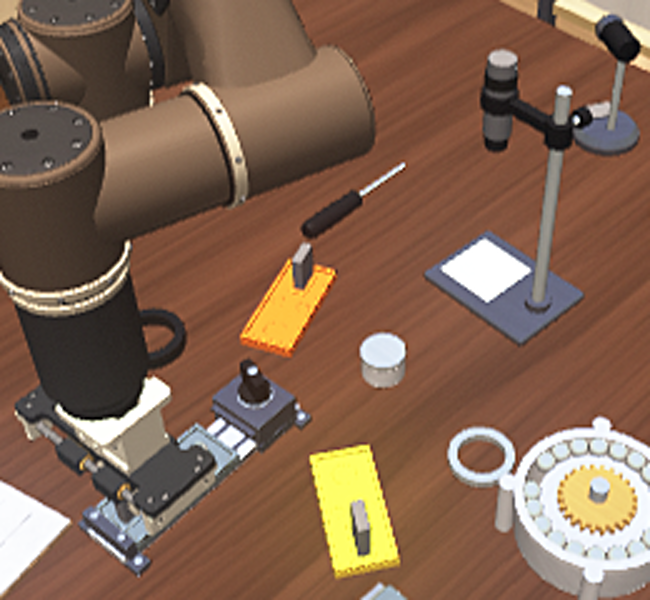

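Run:
```python
from h import *
np.set_printoptions(precision=3,suppress=True)
f=pickle.load(open("scene_a.pkl","rb"));W=cloud(f)
# points near TCP axis: relative to tcp
p=np.array([.4846,-.3083,.0607]);D=W-p
rr=np.hypot(D[...,0],D[...,1])
for z0 in np.arange(0,.6,.03):
    S=D[(D[...,2]>z0)&(D[...,2]<z0+.03)&(rr<.35)]
    if len(S)>5: print(round(z0,2),len(S),"x",np.percentile(S[:,0],[2,98]),"y",np.percentile(S[:,1],[2,98]),"bedx fwd max",np.percentile(S@np.array([-.094,.9956,0]),98))
# scope fine
for n in ["top.pkl","scene.pkl"]:
    f=pickle.load(open(n,"rb"));W=cloud(f)
    for lo,hi in [(.21,.26),(.285,.315),(.315,.33)]:
        S=W[(W[...,2]>lo)&(W[...,2]<hi)&(W[...,0]>.44)&(W[...,0]<.545)&(W[...,1]>.15)&(W[...,1]<.26)]
        if len(S)>4:print(n,lo,len(S),S.mean(0),cv2.minEnclosingCircle(S[:,:2].astype(np.float32)*1000))
    S=W[(W[...,2]>.0)&(W[...,2]<.34)&(W[...,0]>.555)&(W[...,0]<.61)&(W[...,1]>.17)&(W[...,1]<.24)&(W[...,2]>.1)]
    print("post",S.mean(0),len(S))
    S=W[(W[...,2]>.007)&(W[...,2]<.018)&(W[...,0]>.41)&(W[...,0]<.64)&(W[...,1]>.12)&(W[...,1]<.3)]
    print("base",cv2.minAreaRect(S[:,:2].astype(np.float32)*1000))
```

```text
0.0 128 x [-0.032  0.191] y [-0.013  0.178] bedx fwd max 0.17964823002836372
0.03 187 x [-0.08  0.26] y [-0.194  0.042] bedx fwd max 0.033927193933938574
0.06 4752 x [-0.065  0.345] y [-0.321  0.058] bedx fwd max 0.030923566698453798
0.09 1145 x [-0.087  0.343] y [-0.081  0.058] bedx fwd max 0.03376644860872602
0.12 491 x [-0.004  0.052] y [-0.039  0.039] bedx fwd max 0.03633721604125824
0.15 241 x [0.003 0.048] y [-0.043  0.035] bedx fwd max 0.03130789391274125
0.18 442 x [-0.003  0.046] y [-0.046  0.034] bedx fwd max 0.03131202671454072
0.21 461 x [-0.003  0.046] y [-0.046  0.033] bedx fwd max 0.029754671425737095
0.24 493 x [-0.003  0.046] y [-0.046  0.032] bedx fwd max 0.029308023305900686
0.27 499 x [-0.001  0.047] y [-0.047  0.033] bedx fwd max 0.02964245813588736
0.3 625 x [-0.01   0.069] y [-0.05   0.136] bedx fwd max 0.12920925751451828
0.33 1454 x [0.001 0.1  ] y [-0.048  0.232] bedx fwd max 0.221072898585124
0.36 2416 x [0.008 0.1  ] y [-0.047  0.234] bedx fwd max 0.22316538859978963
0.39 3523 x [-0.006  0.085] y [-0.047  0.241] bedx fwd max 0.23282298846822166
0.42 2386 x
[... 516 characters left out ...]
188964844), 17.581022262573242)
top.pkl 0.315 98 [0.494 0.211 0.321] ((494.1922302246094, 211.70010375976562), 16.104768753051758)
post [0.575 0.21  0.27 ] 137
base ((534.9274291992188, 206.11083984375), (171.9598846435547, 192.32354736328125), 86.46588897705078)
scene.pkl 0.21 147 [0.5   0.203 0.236] ((497.1315612792969, 207.55252075195312), 16.388235092163086)
scene.pkl 0.285 121 [0.502 0.202 0.301] ((496.3230895996094, 208.7156524658203), 16.971147537231445)
scene.pkl 0.315 84 [0.496 0.209 0.32 ] ((494.7437744140625, 209.8233184814453), 16.907024383544922)
post [0.581 0.206 0.233] 503
base ((525.044677734375, 209.80458068847656), (122.1863784790039, 166.85958862304688), 88.59358215332031)
```

Request:
{"op": "step_arm", "data": {"deltas": [[-0.2,0,0,0,1],[-0.4,0,0,0,1],[-0.7,0,0,0,1],[-1,0,0,0,1],[-1.3,0,0,0,1],[-1.6,0,0,0,1],[-1.9,0,0,0,1],[-2.1,0,0,0,1],[-2.2,0,0,0,1],[-2.2,0,0,0,1]], "squeeze": 50}}

```text
t: 12.63
eef_pos: [0.4845, -0.3083, 0.0829]
ee_rot: [2.757, 1.57, -0.291]
force: [-0.2, 0.7, -2.5]
width: 0.0138
```

```bash
python3 look.py b
```

```text
12.6333 [ 0.4845 -0.3083  0.0829] -174.62728635735613 [ 0.0006 -0.0002 -1.    ] [-0.2264  0.7243 -2.5039] 0.013762740664296249
top []
scene []
```

View pics/scene_b.png

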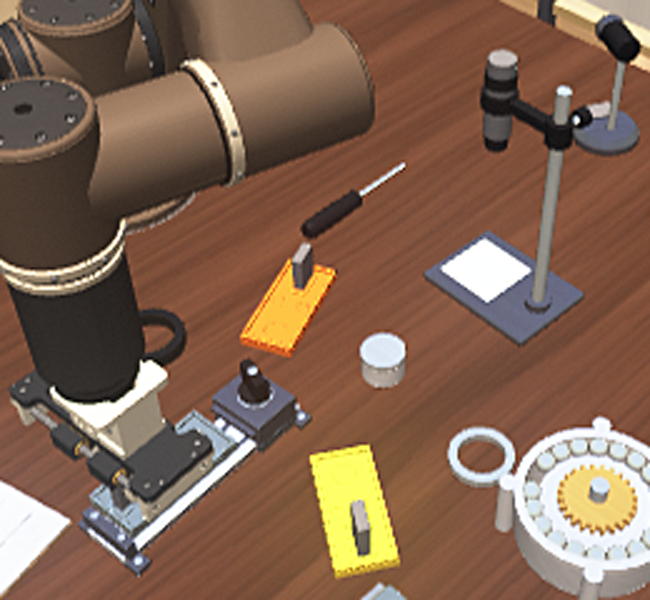

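Request:
{"op": "step_arm", "data": {"deltas": [[-0.4,0,0,0,1],[-1.1,0,0,0,1],[-2,0,0,0,1],[-3,-0.1,0,0,1],[-4,-0.4,0,0,1],[-5,-0.9,0,0,1],[-6,-1.6,0,0,1],[-7,-2.5,0,0,1],[-7.8,-3.6,0,0,1],[-8.3,-4.8,0,0,1]]}}

```text
t: 13.67
eef_pos: [0.48, -0.2594, 0.167]
ee_rot: [2.851, 1.569, -0.197]
force: [-0.2, 0.0, -2.3]
width: 0.0138
```

Request:
{"op": "step_arm", "data": {"deltas": [[-0.3,-1.2,0,0,1],[-0.4,-2.5,0,1,1],[-0.4,-3.9,0,3,1],[-0.4,-5.3,0,5,1],[-0.4,-6.7,0,7.5,1],[-0.4,-8.1,0,10,1],[-0.4,-9.5,0,12.5,1],[-0.4,-10.9,0,15,1],[-0.4,-12.2,0,17.5,1],[-0.4,-13.4,0,20,1]]}}

```text
t: 14.5
eef_pos: [0.4665, -0.1254, 0.1694]
ee_rot: [0.083, 1.57, 2.968]
force: [0.1, -0.6, -3.2]
width: 0.0138
```

```bash
python3 go.py .435 0.0 .1687 135;python3 look.py c
```

```text
t 14.5 p [ 0.4665 -0.1254  0.1694] h 165.28793013867974 F [ 0.0561 -0.605  -3.1937] w 0.013777166434519452 q [ 0.1455  0.1072 -0.5053 -0.0003 -0.959  -0.4021]
delta cm [  0.0693 -11.3299   6.2328] roll 30.28793013867974
14.5 [ 0.4665 -0.1254  0.1694] 165.28793013867974 [-0.0007  0.0001 -1.    ] [ 0.0561 -0.605  -3.1937] 0.013777166434519452
top [(0.47, [263, 134, 283, 155])]
scene []
```

View pics/scene_c.png

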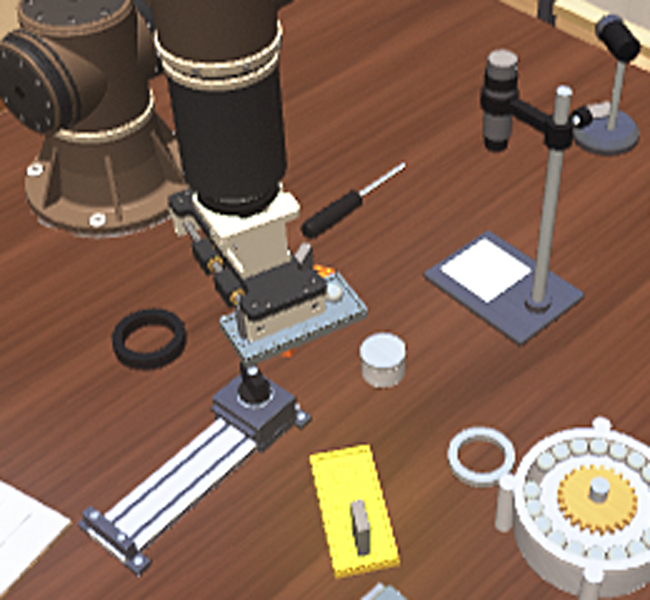

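Request:
{"op": "step_arm", "data": {"deltas": [[0,-1.1,0.6,3,1],[0,-2.3,1.25,6,1],[0,-3.5,1.9,9,1],[0,-4.7,2.6,12,1],[0,-5.9,3.25,15.5,1],[0,-7.1,3.9,19,1],[0,-8.3,4.6,22.5,1],[0,-9.5,5.2,26,1],[0,-10.5,5.8,29,1],[0,-11.3,6.2,30.3,1]]}}

```text
t: 15.53
eef_pos: [0.4353, -0.0017, 0.1695]
ee_rot: [1.013, 1.57, -2.915]
force: [0.1, 0.3, -3.1]
width: 0.0137
```

```bash
python3 go.py .4347 0.1477 .1687 135
```

```text
t 15.5333 p [ 0.4353 -0.0017  0.1695] h 134.94388125872945 F [ 0.0953  0.2885 -3.0756] w 0.013717659906413021 q [ 0.4523  0.0231 -0.5978 -0.0001 -0.9503 -1.2387]
delta cm [  0.0755 -10.5051  10.6167] roll -0.056118741270552164
```

Request:
{"op": "step_arm", "data": {"deltas": [[0,-0.5,0.5,0,1],[0,-1.3,1.3,0,1],[0,-2.1,2.1,0,1],[0,-3,3,0,1],[0,-3.9,3.9,0,1],[0,-4.8,4.8,0,1],[0,-5.7,5.7,0,1],[0,-6.5,6.5,0,1],[0,-7.1,7.1,0,1],[0,-7.5,7.5,0,1]]}}

```text
t: 16.37
eef_pos: [0.4358, 0.1047, 0.1695]
ee_rot: [1.65, 1.571, -2.275]
force: [-0.7, -0.8, -2.3]
width: 0.0138
```

```bash
python3 go.py .4347 0.1477 .1687 135; python3 look.py d
```

```text
t 16.3667 p [0.4358 0.1047 0.1695] h 135.1257411241859 F [-0.6701 -0.7644 -2.3459] w 0.013840522789465234 q [ 0.6781  0.0461 -0.5735  0.     -0.9513 -1.4613]
delta cm [ 0.0772 -2.968   3.1085] roll 0.12574112418590744
16.3667 [0.4358 0.1047 0.1695] 135.1257411241859 [-0.0001 -0.0002 -1.    ] [-0.6701 -0.7644 -2.3459] 0.013840522789465234
top []
scene []
```

View pics/scene_d.png

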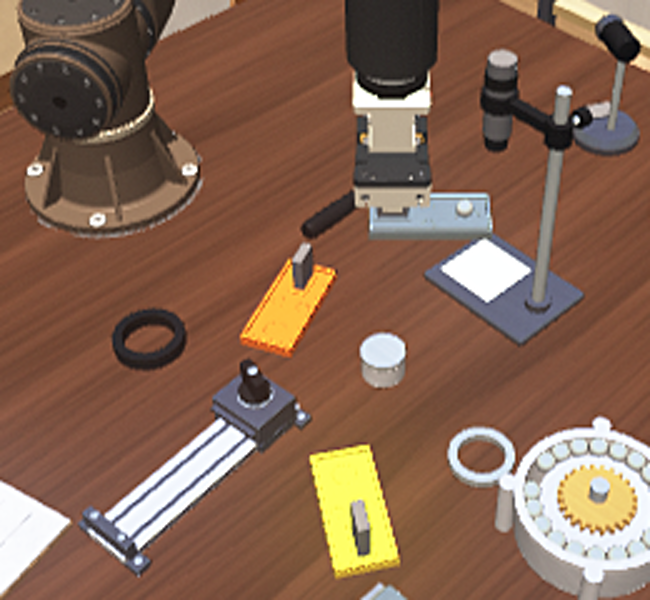

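Request:
{"op": "step_arm", "data": {"deltas": [[0,-0.3,0.3,0,1],[0,-0.8,0.8,0,1],[0,-1.3,1.3,0,1],[0,-1.8,1.8,0,1],[0,-2.2,2.3,0,1],[0,-2.6,2.7,0,1],[0,-2.9,3,0,1],[0,-3,3.1,0,1],[0,-3,3.1,0,1],[0,-3,3.1,0,1]]}}

```text
t: 17.4
eef_pos: [0.4348, 0.1472, 0.1695]
ee_rot: [1.342, 1.571, -2.583]
force: [1.1, -0.4, -3.5]
width: 0.0137
```

```bash
cat > fin.py <<'E'
from h import *
import sys
from scipy.optimize import least_squares
np.set_printoptions(precision=4,suppress=True)
f=pickle.load(open(f"scene_{sys.argv[1]}.pkl","rb"));W=cloud(f)
L=pickle.load(open("scene.pkl","rb"));WL=cloud(L)
B=(abs(W[...,0]-.4955)<.03)&(abs(W[...,1]-.2085)<.03)&(W[...,2]>.1375)&(W[...,2]<.16)
S=W[B];print("ball pts",len(S),S.mean(0))
r=least_squares(lambda c:np.linalg.norm(S-c,axis=1)-.01,S.mean(0)-[0,0,.006],loss="soft_l1",f_scale=.001);print("ball c",r.x)
vv,uu=np.nonzero(B);print("px",uu.min(),uu.max(),vv.min(),vv.max())
for lo,hi in [(.207,.222),(.225,.25),(.29,.318)]:
    S=WL[(WL[...,2]>lo)&(WL[...,2]<hi)&(abs(WL[...,0]-.4955)<.03)&(abs(WL[...,1]-.2085)<.035)]
    r=least_squares(lambda c:np.hypot(S[:,0]-c[0],S[:,1]-c[1])-c[2],[.4955,.2085,.018],loss="soft_l1",f_scale=.001);print("barrel",lo,len(S),r.x)
T=W[(abs(W[...,0]-.465)<.07)&(abs(W[...,1]-.178)<.07)&(W[...,2]>.115)&(W[...,2]<.1365)]
print("tray pts",len(T)); A=np.c_[T[:,:2],np.ones(len(T))]
for _ in range(4):
    c=np.linalg.lstsq(A,T[:,2],rcond=None)[0];e=abs(T[:,2]-A@c);k=e<max(.002,np.median(e)*1.5);A=A[k];T=T[k]
print("floor plane slope deg",np.degrees(np.arctan(np.hypot(c[0],c[1]))),"z",T[:,2].mean(),len(T))
f2=f["view"]
for P in ([.4955,.2085,.205],[.4955,.2085,.14]):
    q=f2[:3,:3]@P+f2[:3,3];print(q[:2]/q[2]*f["fx"]+[f["cx"],f["cy"]])
E
python3 go.py .4347 0.1477 .1687 135; python3 look.py e; python3 fin.py e
python3 - <<'E'
import pickle,cv2
f=pickle.load(open("scene_e.pkl","rb"));im=f["pixels"][100:210,220:350,::-1]
cv2.imwrite("pics/e_zoom.png",cv2.resize(im,None,fx=5,fy=5,interpolation=cv2.INTER_CUBIC))
E
```

```text
t 17.4 p [0.4348 0.1472 0.1695] h 135.08657380022228 F [ 1.0729 -0.3858 -3.5101] w 0.013693225989470545 q [ 0.7574  0.0653 -0.5526 -0.     -0.9531 -1.5412]
delta cm [ 0.0797 -0.0272  0.0449] roll 0.08657380022228267
17.4 [0.4348 0.1472 0.1695] 135.08657380022228 [-0.0002 -0.0001 -1.    ] [ 1.0729 -0.3858 -3.5101] 0.013693225989470545
top []
scene [(0.71, [257, 111, 327, 227]), (0.31, [247, 161, 293, 176])]
ball pts 48 [0.4951 0.2062 0.1438]
ball c [0.4932 0.2065 0.141 ]
px 281 295 162 175
barrel 0.207 37 [0.4941 0.2112 0.0116]
barrel 0.225 85 [0.4937 0.2127 0.016 ]
barrel 0.29 122 [0.4935 0.2127 0.0168]
tray pts 560
floor plane slope deg 2.1482486707343424 z 0.1323398175629528 320
[287.4166 149.1256]
[286.0287 166.9921]
```

View pics/e_zoom.png

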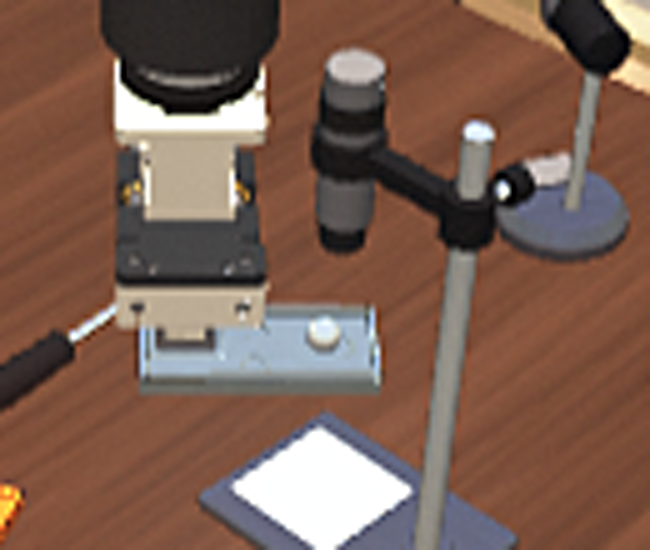

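Run:
```python
from h import *
np.set_printoptions(precision=2,suppress=True)
f=pickle.load(open("scene_e.pkl","rb"));V=f["view"]
im=f["pixels"].astype(int)
for v in [140,142,144,146,148]: print(v,im[v,278:300].sum(1)//3)
for v in range(161,174): print(v,im[v,274:300].sum(1)//3)
def pr(P):
    q=V[:3,:3]@np.array(P)+V[:3,3];return q[:2]/q[2]*f["fx"]+[f["cx"],f["cy"]]
print(pr([.4955,.2085,.225]),pr([.4955,.2085,.215]),pr([.4955,.2085,.205]),pr([.4955,.2085,.141]))
```

```text
140 [92 88 91 93 97 67 80 82 88 85 86 85 82 80 75 68 63 87 83 86 87 93]
142 [94 92 94 91 88 67 80 83 86 87 86 87 82 78 72 66 65 89 87 86 86 88]
144 [87 85 83 84 89 54 72 84 92 89 89 87 82 80 71 66 76 90 87 90 91 92]
146 [85 86 85 86 85 61 15 21 28 48 54 52 51 27 14 71 93 93 92 88 89 91]
148 [ 85  82  80  77  83  87  28  20  25  27  25  27  23  20  22 101  92  88
  89  90  86  87]
161 [143 144 143 144 143 144 144 141 144 142 140 143 141 142 125 125 127 126
 124  80 139  82  85  81  80  86]
162 [126 127 127 127 126 127 128 128 127 125 123 123 123 127 126 131 130 130
 133 107 190  76  76  82  87  91]
163 [141 140 141 139 141 143 141 139 132 151 178 189 148 136 141 143 145 144
 149  79 210  66  79  88  91  95]
164 [189 187 188 189 191 192 190 190 217 226 244 251 221 190 191 192 194 195
 196 110 208  73  87  94  94  93]
165 [185 182 183 184 184 182 185 181 250 234 232 234 236 204 185 188 187 187
 187 142 219  75  92  94  92  90]
166 [184 182 183 184 183 184 183 159 224 232 232 233 234 213 172 187 188 185
 185 154 243  82  86  92  88  86]
167 [184 184 183 185 184 185 186 131 193 225 229 229 221 170 162 178 185 186
 185 189 217 125  81  84  86  86]
168 [183 180 183 184 184 183 185 132 130 173 187 190 160 123 191 163 178 184
 187 188 173 137  75  85  86  90]
169 [183 183 182 184 183 186 187 183 130 114 117 117 100 150 189 187 175 184
 185 186 149 202  72  84  88  89]
170 [181 182 181 183 182 184 185 186 184 146 136 137 145 191 187 182 175 184
 184 187 139 239  70  86  88  90]
171 [180 182 181 184 182 182 184 186 188 189 189 190 189 186 184 177 183 184
 188 190 106 207  74  89  91  93]
172 [184 185 185 187 186 184 182 185 185 184 184 185 185 186 186 187 184 185
 188 188 103 213  79  88  92  92]
173 [181 181 181 183 184 182 181 179 179 182 180 180 181 182 182 182 179 179
 182 182 156 204  82  89  90  88]
[287.86 143.37] [287.64 146.26] [287.42 149.13] [286.05 166.73]
```

Run:
```python
from h import *
np.set_printoptions(precision=4,suppress=True)
f=pickle.load(open("scene.pkl","rb"));V=f["view"]
im=f["pixels"].astype(int)
for v in range(142,154): print(v,im[v,281:296].sum(1)//3, np.round(cloud(f)[v,288],4))
for v in range(108,122): print(v,im[v,281:300].sum(1)//3)
def pr(P,V=V):
    q=V[:3,:3]@np.array(P)+V[:3,3];return q[:2]/q[2]*f["fx"]+[f["cx"],f["cy"]]
for c in [(.4955,.2085),(.4937,.2127),(.4945,.211)]:
  for z,r in [(.205,.013),(.322,.0165)]:
    a=np.linspace(0,6.28,60);E=np.array([pr([c[0]+r*np.cos(t),c[1]+r*np.sin(t),z]) for t in a]);print(c,z,E.min(0),E.max(0))
g=pickle.load(open("top.pkl","rb"));W=cloud(g);m=(W[...,2]>.31)&(W[...,2]<.33)&(abs(W[...,0]-.494)<.03)&(abs(W[...,1]-.21)<.03)
vv,uu=np.nonzero(m);print("top disc",uu.min(),uu.max(),vv.min(),vv.max(),uu.mean(),vv.mean())
for c in [(.4955,.2085),(.4937,.2127),(.4945,.211)]:
    q=g["view"][:3,:3]@np.array([*c,.322])+g["view"][:3,3];print(q[:2]/q[2]*g["fx"]+[g["cx"],g["cy"]])
```

```text
142 [90 88 69 78 83 85 84 88 84 83 80 74 65 67 90] [0.5018 0.2007 0.2369]
143 [85 84 68 82 86 87 85 86 83 81 76 74 66 72 89] [0.502  0.2008 0.2336]
144 [85 87 52 72 82 89 90 88 85 83 82 71 66 78 87] [0.5013 0.202  0.2292]
145 [87 89 64 15 59 81 81 84 79 79 72 57 65 90 89] [0.503  0.2002 0.2276]
146 [83 84 62 14 19 27 51 54 50 51 30  9 69 94 92] [0.5016 0.2023 0.2224]
147 [80 80 71 14 20 22 25 22 19 20 17 17 84 94 89] [0.5011 0.2032 0.2182]
148 [ 79  84  89  25  17  23  27  25  25  24  19  20 101  91  91] [0.5017 0.2028 0.2153]
149 [83 82 87 67 31 24 24 20 18 18 30 57 95 92 90] [0.5013 0.2037 0.2111]
150 [85 86 90 94 62 55 40 41 40 52 67 96 93 90 87] [0.5022 0.203  0.2084]
151 [86 88 87 86 89 92 78 82 81 96 94 93 88 87 88] [0.3358 0.4155 0.0015]
152 [88 87 84 86 90 93 92 91 92 93 91 89 86 87 88] [0.3395 0.4112 0.0013]
153 [85 84 85 90 91 91 88 91 92 89 87 87 88 91 89] [0.3435 0.4065 0.0016]
108 [84 82 84 84 87 87 84 82 80 77 76 74 78 86 87 85 82 84 81]
109 [ 84  83  85  85  85  79  76  93  94 109 108  94  86  81  80  81  82  79
  86]
110 [ 87  89  85  84  79  97 131 153 153 176 178 15
[... 637 characters left out ...]
4 85 85 85 84 83 81 76 69 49 80 85 88]
119 [82 87 84 24 72 83 89 85 90 87 85 87 84 79 73 48 73 90 87]
120 [86 90 67 12 53 75 86 91 91 91 90 88 83 73 66 37 67 92 89]
121 [87 90 67 13 22 40 64 76 81 81 80 78 73 50 38 12 79 92 90]
(0.4955, 0.2085) 0.205 [282.8146 146.3608] [292.0195 151.931 ]
(0.4955, 0.2085) 0.322 [283.9388 110.1472] [296.4261 116.9717]
(0.4937, 0.2127) 0.205 [283.317  145.4673] [292.499  151.0098]
(0.4937, 0.2127) 0.322 [284.4726 109.2911] [296.9267 116.0793]
(0.4945, 0.211) 0.205 [283.133 145.839] [292.3244 151.3931]
(0.4945, 0.211) 0.322 [284.2772 109.6473] [296.7451 116.4506]
top disc 201 211 188 199 206.04 193.47
[206.739  192.9521]
[205.2901 193.5893]
[205.8765 193.3067]
```

Request:
{"op": "step_arm", "data": {"deltas": [[0,-0.03,0.01,0,1],[0,-0.08,0.04,0,1],[0,-0.14,0.07,0,1],[0,-0.2,0.1,0,1],[0,-0.27,0.13,0,1],[0,-0.34,0.16,0,1],[0,-0.4,0.19,0,1],[0,-0.45,0.21,0,1],[0,-0.48,0.22,0,1],[0,-0.5,0.23,0,1]]}}

```text
t: 18.43
eef_pos: [0.4369, 0.1524, 0.1695]
ee_rot: [1.713, 1.571, -2.213]
force: [-0.2, 0.5, -3.2]
width: 0.0137
```

Request:
{"op": "step_arm", "data": {"deltas": [[0,0,0,0,1],[0,0,0,0,1],[0,0,0,0,1],[0,0,0,0,1],[0,0,0,0,1],[0,0,0,0,1],[0,0,0,0,1],[0,0,0,0,1],[0,0,0,0,1],[0,0,0,0,1]]}}

```text
t: 19.27
eef_pos: [0.4368, 0.1524, 0.1696]
ee_rot: [-0.561, 1.571, 1.796]
force: [0.2, -0.7, -1.4]
width: 0.0136
```

```bash
python3 look.py f; python3 fin.py f
cat > bp.py <<'E'
from h import *
import sys
from station import *
from scipy.optimize import least_squares
np.set_printoptions(precision=4,suppress=True)
f=pickle.load(open(f"scene_{sys.argv[1]}.pkl","rb"));V=f["view"];im=f["pixels"].astype(int)
for v in range(160,175): print(v,im[v,276:302].sum(1)//3)
cv2.imwrite(f"pics/z_{sys.argv[1]}.png",cv2.resize(f["pixels"][100:210,220:350,::-1],None,fx=6,fy=5.4,interpolation=cv2.INTER_CUBIC))
q=V[:3,:3]@np.array([.4942,.2117,.141])+V[:3,3];print("want px",q[:2]/q[2]*f["fx"]+[f["cx"],f["cy"]])
E
python3 bp.py f
```

```text
19.2667 [0.4368 0.1524 0.1696] 135.07156565904083 [-0.  0. -1.] [ 0.2351 -0.6715 -1.393 ] 0.01357350410361116
top [(0.63, [209, 181, 221, 192])]
scene []
ball pts 48 [0.4989 0.2087 0.1436]
ball c [0.4957 0.21   0.1409]
px 282 296 161 174
barrel 0.207 37 [0.4941 0.2112 0.0116]
barrel 0.225 85 [0.4937 0.2127 0.016 ]
barrel 0.29 122 [0.4935 0.2127 0.0168]
tray pts 561
floor plane slope deg 2.5027360034867088 z 0.13227319007255336 298
[287.4166 149.1256]
[286.0287 166.9921]
160 [147 148 147 147 148 149 145 144 147 146 146 145 146 147 147 144 144 145
 151 156  96  84  83  82  80  87]
161 [196 196 194 195 193 195 194 193 196 192 193 191 191 192 194 194 191 193
 200 228 123  75  78  86  91  93]
162 [131 130 129 129 130 129 130 129 128 137 140 132 127 127 128 131 130 127
 134 174 163  69  84  92  95  93]
163 [190 189 185 189 191 188 188 186 198 220 223 216 223 185 190 191 192 191
 194 153 211  72  89  95  92  91]
164 [184 183 182 183 185 185 185 183 226 236 235 236 252 184 184 187 187 189
 192 131 179  80  92  92  91  88]
165 [182 181 185 183 183 183 184 173 234 233 233 233 233 188 184 188 1
[... 367 characters left out ...]
3  88]
169 [182 181 183 182 182 185 187 177 148 103 113 128 152 189 187 184 178 182
 184 189 166 125  81  87  89  91]
170 [182 181 181 183 184 184 183 187 190 162 168 192 189 186 185 180 180 186
 186 188 167 143  79  87  93  92]
171 [182 182 184 185 183 182 183 185 185 184 186 184 185 184 183 183 184 185
 185 188 149 207  77  89  91  91]
172 [181 183 181 183 182 182 182 181 182 182 181 181 184 183 184 182 182 181
 182 185 132 240  76  89  89  90]
173 [195 195 196 197 197 195 196 196 194 197 196 198 196 196 196 196 196 194
 197 196 155 212  68  88  87  87]
174 [194 193 198 195 195 194 195 197 193 195 196 195 195 191 192 192 194 190
 195 195 189 209  46  88  90  91]
want px [286.4319 166.0368]
```

View pics/z_f.png

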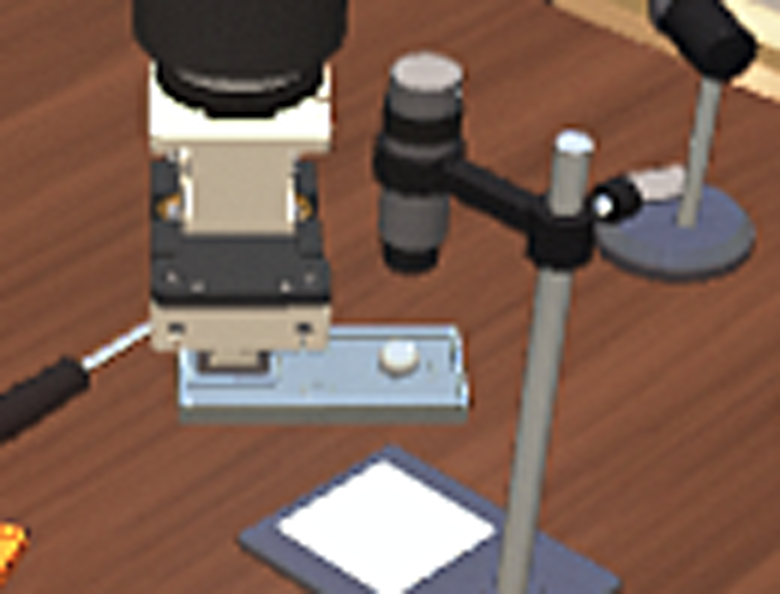

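Request:
{"op": "step_arm", "data": {"deltas": [[0,-0.01,0.01,0,1],[0,-0.02,0.02,0,1],[0,-0.04,0.03,0,1],[0,-0.06,0.05,0,1],[0,-0.08,0.06,0,1],[0,-0.09,0.07,0,1],[0,-0.1,0.08,0,1],[0,-0.1,0.08,0,1],[0,-0.1,0.08,0,1],[0,-0.1,0.08,0,1]]}}

```text
t: 20.3
eef_pos: [0.437, 0.1536, 0.1696]
ee_rot: [2.428, 1.571, -1.498]
force: [-0.3, -0.0, -2.0]
width: 0.0139
```

```bash
python3 look.py g; python3 bp.py g | tail -16; python3 fin.py g | head -3
python3 - <<'E'
from h import *
from scipy.optimize import least_squares
np.set_printoptions(precision=4,suppress=True)
def fit(n,c,hd,zlo,zhi):
    W=cloud(pickle.load(open(n,"rb")));h=np.radians(hd);ex=np.array([np.cos(h),np.sin(h)]);ey=np.array([-ex[1],ex[0]])
    D=W[...,:2]-c;a=D@ex;b=D@ey
    m=(abs(a)<.064)&(abs(b)<.027)&(W[...,2]>zlo)&(W[...,2]<zhi)&(np.hypot(a-.041,b)>.016)&(a>-.02)
    A=np.c_[a[m],b[m],np.ones(m.sum())];z=W[...,2][m]
    r=least_squares(lambda k:A@k-z,[0,0,z.mean()],loss="soft_l1",f_scale=.001);print(n,m.sum(),np.degrees(r.x[:2]),r.x[2])
fit("scene.pkl",np.array([.4845+.0040,-.3082+.0]) *0+np.array([.4804,-.2654]),95.4,.015,.033)
g=np.array([.4375,.1532]);fit("scene_g.pkl",g+.043*np.array([.707,.707]),45,.122,.14)
E
```

```text
20.3 [0.437  0.1536 0.1696] 135.0732166178733 [ 0. -0. -1.] [-0.3249 -0.0089 -1.9636] 0.01392489598264505
top []
scene []
 186 189 174 166  72  84  91  94]
168 [182 181 182 182 183 186 185 182 101 119 136 135 119 139 192 186 179 186
 185 187 152 212  73  87  93  91]
169 [183 181 181 183 182 186 187 187 157 135 127 126 152 192 187 185 180 183
 184 189 135 179  76  86  90  93]
170 [181 181 181 183 182 183 185 186 189 189 191 189 188 187 186 185 184 185
 188 191 110 208  75  87  92  92]
171 [186 187 186 188 186 186 185 187 187 185 188 188 188 187 187 187 186 185
 189 191 105 213  79  90  92  91]
172 [173 171 173 172 173 171 171 170 173 170 170 170 171 169 172 172 171 171
 173 172 128 225  81  87  88  88]
173 [151 151 151 150 152 153 154 152 152 153 152 152 153 150 152 153 151 151
 154 150 129 246  73  84  88  87]
174 [168 170 172 171 171 171 170 171 173 172 170 171 174 169 170 168 171 171
 172 171 184 205 105  85  87  90]
want px [286.4319 166.0368]
ball pts 46 [0.4976 0.2092 0.1438]
ball c [0.4959 0.2114 0.1408]
px 281 297 161 174
scene.pkl 432 [ 0.6759 -0.1366] 0.023375938038229266
scene_g.pkl 221 [0.0372 0.0137] 0.13261053444988627
```

```bash
python3 -c "
from station import *
print(job_done())"
```

```text
the job is handed in; nothing more can be done
None
```

The tray is held level under the scope with the ball in its pocket, and I handed the job in at about 20 s of the 58 s allowed.

- **Clamp and jaw:** I turned the knob anticlockwise from about 0.35 to about 1.2 rad, then drew the jaw back about 25 mm by its knob.
- **Lift:** I gripped the grey tray by its plate with 50 N, lifted it straight up and carried it over. I brought it in on the scope's open side, at a diagonal.
- **Ball position:** The last check put the ball at (0.496, 0.211, 0.141). I measured the lens at about (0.494, 0.212, 0.205), so the ball is about 64 mm below it and 1–2 mm off centre, roughly as fine as I could measure.
- **Level:** The tray slope came out near 0°. An earlier, rougher fit gave 2–2.5°, but it took in fewer clean points, so I trust the later one.
- **Ball in the pocket:** The ball sits about 4 mm off the middle of its pocket. I centred the ball itself under the lens, not the pocket.
- **Network checks:** The ball detector found nothing in the final pictures, so the ball's position comes from the scene camera's pixels and depth alone.
- **Clearance:** By geometry, the gripper's body clears the barrel by about 25 mm and the wrist by about 19 mm.
- **Other things on the desk:** The arm did not go near them. I saw nothing moved in the pictures, but did not measure them again at the end.

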